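# Loosen the centrifuge rotor nut of unknown thread

### The arm

A 6-joint arm with a two-finger parallel gripper is mounted at the origin on the work surface. World frame = base frame: x ahead of the robot, y to its left, z up, the work surface at z = 0. Lengths are in m, angles in rad, forces in N, time in s.
With the tool pointing down it reaches from about 0.325 to 0.9 m from the base axis. Payload 3.5 kg.
Tool frame: the origin (TCP) lies midway between the tips of the shut fingers; the grasp point (between the pads) lies 19 mm behind it; z points along the fingers, y is the line along which they close (so a half turn about z gives the same grasp; the last joint's range is limited). The gripper opens to 85 mm and grips with 20 to 120 N. Pads are 22 mm wide; open, the fingers measure 114 mm over their backs; the gripper's body (76 mm by 85 mm) begins 54 mm behind the grasp point. The pads swing forward as they close: fully open they stand 13 mm farther back than shut.
Start: joints at [1.044, 0.276, -0.026, 1.268, 0, 1.467], TCP at [0.257, 0.57, 0.231] pointing down, gripper open.
Joint ranges: [-3.12, 3.12], [-0.85, 1.88], [-1.08, 1.24], [-1.95, 2.15], [-1.57, 1.53], [-3.14, 3.14]. Speed limits (rad/s): [2.57, 2.57, 3.14, 3.14, 3.14, 3.14].

### API

Orientations are given as a unit quaternion [x, y, z, w].
In Python, from plant import env, read_camera, get_calibration, job, find_in, tip_of gives the robot as it stands.
- The arm moves only by the tool apply_moves, never from a script. Its argument "commands" is a list of rows, each a list of 7 numbers: the shift along the world's x, y, z as a fraction of full scale, then the turn, a rotation vector about the world's x, y, z as a fraction of full scale, then the opening, from 0 (shut) to 1 (fully open). In form: [[x, y, z, rx, ry, rz, fingers], ...]. A call has 1 to 5 rows; each row is the pose to reach, as a shift and turn from the pose commanded when the call began; what a row does not reach only later rows make up. Full scale, the value 1, is 0.25 m for a shift and 120 degrees for a turn. A row lasts 1/10 s, in which the tool goes at most 50 mm and 8.59 degrees, less where a joint would pass 70% of its speed; a pose out of reach is approached as far as the arm can. A call with a number of a shift or a turn outside -1 to 1 is refused whole. A call with a gripper value outside its range is refused whole. The fingers move at their own pace and stop on an object; "grip_force" is the grip in N (left out, the last holds). Time passes only in rows, so rows that repeat a pose let the fingers close. It gives the time, the measured TCP pose, the force, the opening and the grip force at its end, in the units of the state.
- env.read_state(): the state, without advancing time (a new reading comes with each control period).
- read_camera(name): name is "scene" or "side" or "wrist"; returns the picture (400x640x3 uint8, red, green, blue); there is no depth.
- get_calibration(name): a dict with "camera_matrix" (3x3 intrinsics, pixels), "eye" and "orientation" of the camera in the world; the wrist camera has in their place "tool_from_camera" (4x4, takes a point from camera to tool coordinates, whose origin is the TCP and whose axes are the flange's). Camera axes: x right, y down, z forward; pixel columns grow to the right and rows downward; lengths in m; the calibration is good to about 2 mm. A picture is of the moment at which its call begins: read the wrist's pose just before it. get_calibration takes no time and is no camera call.
- job.close_job(): hands the job in; it is judged then, once.
Trained networks look in the newest picture that a camera, given by its name, has taken for a name from the list of things; names that differ only in an ending like _2 or _b are one class to them, and where a whole thing is asked for, a point or a joint stands for the part that bears it (a point fixed in the world has none). Each returns a list of dicts, best first, with "score" (0 to 1); they miss things now and then, are a little off and sometimes report something else, mostly with a low value. They report only what shows in the picture. A call takes as long as a camera call. They do not tell look-alikes from the thing itself.
- find_in(thing, camera): "bbox" ([left, top, right, bottom] in pixels, round what is visible of it).
- tip_of(thing, camera): "at" ([column, row] in pixels: a listed point, or the origin of a listed thing).
The state is a dict: "time_s": time; "q": joint angles; "joint_vel": joint speeds; "joint_efforts": joint torques, N m; "ee_pos": TCP position; "tcp_rot": TCP orientation; "wrist_force": force on the tool from outside, world axes, zero at the start; "torque": the same for the moment, N m; "finger_gap": finger opening in m; "grip_force": force on a finger pad.
Only numpy, scipy, OpenCV 4.12 (cv2) and the standard library are available. Lean on these libraries where they do the work, as an engineer would, in place of code of your own. Each camera call takes 0.05 s, during which the arm holds its last target. There are 200 camera calls.

### The job

The rotor inside the white benchtop centrifuge is to come out for cleaning: loosen its wing nut by turning it about a quarter turn, and let go of it. Nobody remembers whether the thread is right- or left-handed, so try gently which way it gives and turn it that way. Leave the wing nut of the spare rotor, parked on its low stand on the bench, as it is.

Things in the scene. Friction and masses are not known exactly. Their poses are not given: they have to be found in the camera images.
- rotor_nut (a joint): Dark steel T-shaped wing nut to loosen, on the rotor in the centrifuge. Angle in rad, about 0 at the start, positive anticlockwise from above. It gives one way only, which differs from start to start: that way it turns smoothly against about 0.1 N m, up to 1.9 rad, and stays where left; the other way it meets a hard stop after about 0.05 rad of play. It does not rise.
- rotor_nut_grip (a point): On the rotor nut's axis at half height of its upright grip bar (56 mm long, 13 mm thick, 34 mm high, on a round hub 34 mm wide): 150 mm above the bench, 28 mm above the rotor, 15 mm above the bowl's rim. Turns with the nut: x along the bar, y across its thickness, z up. The 190 mm wide bowl leaves free room all round the bar.
- centrifuge: White benchtop centrifuge, 250 x 230 x 135 mm, fixed to the bench; origin under its centre, z up, control panel to -x. In its open round bowl sits a 156 mm wide aluminium rotor with twelve small holes; the rotor nut is at its centre.
- spare_nut (a joint): Bystander, leave alone: a like wing nut on the spare rotor (140 mm wide, six large holes), parked on a low grey stand on the bench, left or right of the centrifuge, its nut 55 mm lower. Angle in rad, 0 at the start, turns freely both ways.
Not all that is in view belongs to the job. What is meant by the part that bears spare_nut is not blue or turquoise, and is the smaller of those in its own colour.

How it is judged:
At the end, for the whole second after the job is handed in: The centrifuge's rotor nut has been turned at least 60 degrees (1.05 rad) from zero in the direction that gives, and is at rest; the spare rotor's nut is within 0.2 rad of where it stood ((value of joint rotor_nut above 1.05 rad or value of joint rotor_nut below -1.05 rad) and velocity of joint rotor_nut between -0.05 and 0.05 rad/s and value of joint spare_nut between -0.2 and 0.2 rad); the robot touches nothing.
It fails at once if the spare rotor's nut is turned by more than 0.2 rad (value of joint spare_nut above 0.2 rad or value of joint spare_nut below -0.2 rad).
It also fails if it takes over 38 s, if anything falls off the work surface, if the arm or the gripper's body presses on something with over 40 N, if the wrist force passes 120 N, or if a joint passes its speed limit or range.

## Working session

There is one attempt and no reset: what is moved stays moved. The work goes in short steps, Python scripts to look and compute and a tool call to move; the robot and the scene stay as the last step left them, time stands still between calls to the robot, and variables do not carry over. Pictures are saved under pics/ and viewed, at most 10 in all, crops included, and the job is handed in when it is done.

Besides the shell and the picture viewer there is one more tool, called after ">>>" as name(argument=value, ...) on one line, values as JSON. apply_moves: Moves the arm, as the interface text tells. Its arguments: {"type":"object","properties":{"commands":{"type":"array"},"grip_force":{"type":"number"}},"required":["commands"]}

```bash
mkdir -p pics; cat > h.py <<'E'
import numpy as np,cv2
from scipy.spatial.transform import Rotation as R
from plant import env, read_camera, get_calibration, job, find_in, tip_of
def cam(name,s=None):
    c=get_calibration(name);K=np.array(c["camera_matrix"])
    if "eye" in c:
        o=np.array(c["orientation"]);M=o if o.shape==(3,3) else R.from_quat(o).as_matrix()
        return K,M,np.array(c["eye"])
    T=np.array(c["tool_from_camera"]);r=R.from_quat(s["tcp_rot"]).as_matrix()
    return K,r@T[:3,:3],r@T[:3,3]+np.array(s["ee_pos"])
def ray(k,p):
    K,M,e=k;d=M@np.linalg.solve(K,[p[0],p[1],1]);return e,d/np.linalg.norm(d)
def tri(rays):
    A=sum(np.eye(3)-np.outer(d,d) for e,d in rays);b=sum((np.eye(3)-np.outer(d,d))@e for e,d in rays)
    x=np.linalg.solve(A,b);return x,[np.linalg.norm((np.eye(3)-np.outer(d,d))@(x-e)) for e,d in rays]
def atz(r,z): e,d=r;return e+d*(z-e[2])/d[2]
def proj(k,X): K,M,e=k;p=K@(M.T@(np.array(X)-e));return p[:2]/p[2]
def save(n,im): cv2.imwrite("pics/"+n,im[:,:,::-1])
E
python3 - <<'E'
from h import *
s=env.read_state();print(s)
for n in("scene","side","wrist"):
    print(n,get_calibration(n))
    save(n+"0.png",read_camera(n))
    for t in("rotor_nut_grip","centrifuge"): print(n,t,tip_of(t,n)[:4])
    for t in("rotor_nut","spare_nut"): print(n,t,find_in(t,n)[:4])
a=[cv2.imread(f"pics/{n}0.png") for n in("scene","side")]
cv2.imwrite("pics/both.png",cv2.resize(np.vstack(a),(480,600)))
E
```

```text
{'time_s': 0.0, 'q': array([ 1.04359550e+00,  2.77130773e-01, -2.79232219e-02,  1.26797723e+00,
        1.88628002e-05,  1.46739778e+00]), 'joint_vel': array([ 0.00204299,  0.00047841, -0.00043797, -0.00037708,  0.00054686,
        0.00098645]), 'joint_efforts': array([-1.10787118e-03, -4.45513844e+01,  2.95200080e+01,  1.64595869e-02,
       -7.02313923e-05,  6.78306904e-06]), 'ee_pos': array([0.25662229, 0.5690202 , 0.23014112]), 'tcp_rot': array([ 2.10318776e-01,  9.77632223e-01, -1.05943986e-03, -3.55489571e-04]), 'wrist_force': array([ 0.15965673, -0.56016297,  0.13500809]), 'torque': array([ 0.04000621,  0.02219118, -0.06001647]), 'grip_force': 0.0, 'finger_gap': 0.08574425111203494}
scene {'camera_matrix': array([[465.41897707,   0.        , 318.12190384],
       [  0.        , 465.41897707, 199.79330239],
       [  0.        ,   0.        ,   1.        ]]), 'eye': array([ 1.07656495e+00, -9.08814618e-04,  1.10101097e+00]), 'orientation': array([ 0.74792413,  0.59674013, -0.1874224 , -0.22222412])}
scene rotor_nut_grip [{'at': [181.9, 250.8], 'score': 0.65}]
scene centrifuge [
[... 1053 characters left out ...]
, 208.4], 'score': 0.51}]
wrist {'camera_matrix': array([[314.50756274,   0.        , 317.10629167],
       [  0.        , 314.50756274, 197.14925711],
       [  0.        ,   0.        ,   1.        ]]), 'tool_from_camera': array([[-4.82175587e-04, -9.51180079e-01, -3.08636071e-01,
         7.91398244e-02],
       [ 9.99999883e-01, -4.44131186e-04, -1.93518511e-04,
         1.02021893e-04],
       [ 4.69960486e-05, -3.08636128e-01,  9.51180182e-01,
        -1.43178643e-01],
       [ 0.00000000e+00,  0.00000000e+00,  0.00000000e+00,
         1.00000000e+00]])}
wrist rotor_nut_grip []
wrist centrifuge []
wrist rotor_nut []
wrist spare_nut [{'bbox': [59.1, 243.7, 157.3, 329.1], 'score': 0.67}]
```

View pics/scene0.png

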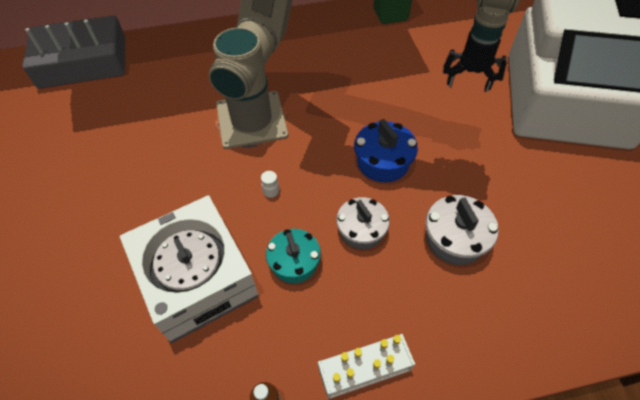

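View pics/side0.png

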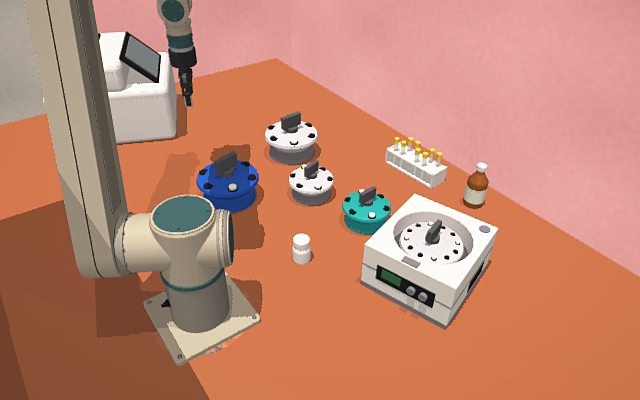

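The centrifuge is at scene (190,260) and side (430,250), with its dark nut at scene (182,251) and side (434,232). The four lookalike rotors (blue, turquoise, two white) are away from it.

```bash
python3 - <<'E'
from h import *
ks=cam("scene");kd=cam("side")
x,r=tri([ray(ks,(181.9,250.8)),ray(kd,(433.6,228.8))]);print("grip",x,r)
print("bbox centre",tri([ray(ks,(182.1,250.6)),ray(kd,(432.9,232.8))]))
print("centrifuge origin",tri([ray(ks,(194.5,276.1)),ray(kd,(426.3,277.9))]))
for n,p,q in(("white small",(365,208),(309,171)),("turq",(292,246),(367,198))): print(n,tri([ray(ks,p),ray(kd,q)]))
a=cv2.imread("pics/scene0.png")[205:305,132:232];b=cv2.imread("pics/side0.png")[185:285,384:484]
cv2.imwrite("pics/c.png",np.hstack([cv2.resize(i,(400,400),interpolation=cv2.INTER_CUBIC) for i in(a,b)]))
# predicted bar direction px for angles
for d in range(0,180,15):
    o=[]
    for k in(ks,kd):
        v=proj(k,x+[.028*np.cos(np.radians(d)),.028*np.sin(np.radians(d)),.017])-proj(k,x-[.028*np.cos(np.radians(d)),.028*np.sin(np.radians(d)),-.017]);o.append(np.round(v,1))
    print(d,*o)
E
```

```text
grip [ 0.52114051 -0.21208551  0.1537746 ] [np.float64(0.0002929034273074229), np.float64(0.00029290342730737694)]
bbox centre (array([ 0.51657396, -0.21437282,  0.14558433]), [np.float64(0.0014362251283891454), np.float64(0.0014362251283891554)])
centrifuge origin (array([ 5.14139841e-01, -2.21527564e-01,  3.28445092e-05]), [np.float64(0.0035646033560531535), np.float64(0.003564603356053075)])
white small (array([0.46900028, 0.23939621, 0.09010447]), [np.float64(0.004901878039657428), np.float64(0.00490187803965752)])
turq (array([0.53019236, 0.0380547 , 0.08570796]), [np.float64(0.001701170498671144), np.float64(0.0017011704986712405)])
0 [ 1.4 21.4] [16.5 -8.7]
15 [ 7.8 19.4] [ 11.4 -11.7]
30 [13.7 16.1] [  5.6 -13.9]
45 [18.6 11.6] [ -0.7 -15.1]
60 [22.3  6.4] [ -6.8 -15.3]
75 [24.5  0.8] [-12.6 -14.5]
90 [25. -5.] [-17.4 -12.6]
105 [ 23.7 -10.3] [-21.1  -9.9]
120 [ 20.9 -15. ] [-23.3  -6.6]
135 [ 16.7 -18.6] [-24.   -2.8]
150 [ 11.3 -21. ] [-23.    1.3]
165 [  5.1 -22. ] [-20.4   5.2]
```

View pics/c.png

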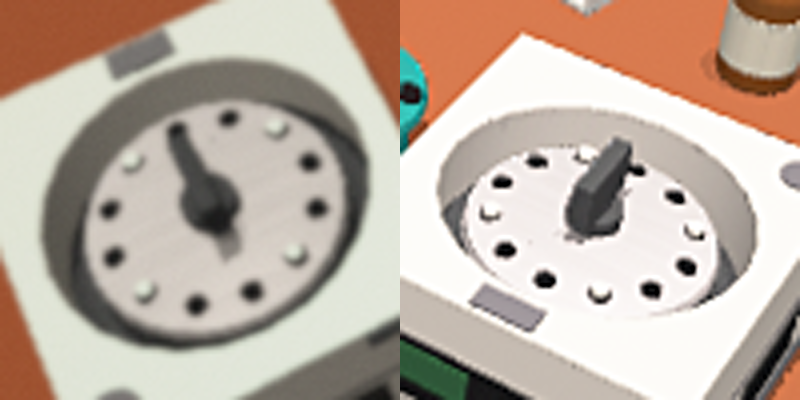

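Bar yaw is about 16°, and the point checks out (z ≈ 0.15). Moving above it while turning the tool's y axis to about 106°.

>>> apply_moves(commands=[[0.32,-0.94,0.4,0,0,0.33,1],[0.32,-0.94,0.4,0,0,0.33,1],[0.32,-0.94,0.4,0,0,0.33,1],[0.32,-0.94,0.4,0,0,0.33,1],[0.32,-0.94,0.4,0,0,0.33,1]])

```text
time_s: 1.25
ee_pos: [0.3311, 0.3511, 0.3245]
tcp_rot: [-0.136, 0.991, 0.0, 0.0]
wrist_force: [0.7, 0.6, 0.4]
finger_gap: 0.0856
grip_force: 0.0
```

>>> apply_moves(commands=[[0.32,-0.94,0,0,0,0,1],[0.32,-0.94,0,0,0,0,1],[0.32,-0.94,0,0,0,0,1],[0.32,-0.94,0,0,0,0,1],[0.32,-0.94,0,0,0,0,1]])

```text
time_s: 1.75
ee_pos: [0.4112, 0.1157, 0.3242]
tcp_rot: [-0.133, 0.991, 0.0, 0.001]
wrist_force: [0.7, -0.0, -0.1]
finger_gap: 0.0848
grip_force: 0.0
```

>>> apply_moves(commands=[[0.32,-0.94,0,0,0,0,1],[0.32,-0.94,0,0,0,0,1],[0.32,-0.94,0,0,0,0,1],[0.32,-0.94,0,0,0,0,1],[0.32,-0.94,0,0,0,0,1]])

```text
time_s: 2.25
ee_pos: [0.4913, -0.1197, 0.324]
tcp_rot: [-0.133, 0.991, -0.0, 0.0]
wrist_force: [0.5, 1.6, 0.7]
finger_gap: 0.0856
grip_force: 0.0
```

```bash
python3 - <<'E'
from h import *
import json
s=env.read_state();im=read_camera("wrist");save("w1.png",im);t=tip_of("rotor_nut_grip","wrist")
print(t,find_in("rotor_nut","wrist"));print(proj(cam("wrist",s),[.521,-.212,.154]))
json.dump([list(map(float,s["ee_pos"])),list(map(float,s["tcp_rot"])),t],open("w1.json","w"))
E
```

```text
[{'at': [225.1, 175.3], 'score': 0.95}] [{'bbox': [206.1, 147.9, 244.3, 205.5], 'score': 0.67}]
[222.94298357 180.23517915]
```

>>> apply_moves(commands=[[0.12,-0.37,0,0,0,0,1],[0.12,-0.37,0,0,0,0,1],[0.12,-0.37,0,0,0,0,1],[0.12,-0.37,0,0,0,0,1]])

```text
time_s: 2.8
ee_pos: [0.5207, -0.2092, 0.3234]
tcp_rot: [-0.133, 0.991, 0.001, -0.0]
wrist_force: [0.1, 0.5, -0.9]
finger_gap: 0.0853
grip_force: 0.0
```

```bash
python3 - <<'E'
from h import *
import json
s=env.read_state();im=read_camera("wrist");save("w2.png",im);t=tip_of("rotor_nut_grip","wrist")
print(s["ee_pos"],t,find_in("rotor_nut","wrist"));k=cam("wrist",s);print(proj(k,[.521,-.212,.154]))
a=json.load(open("w1.json"));k1=cam("wrist",{"ee_pos":a[0],"tcp_rot":a[1]})
r=[ray(k,t[0]["at"])]
if a[2]: r.append(ray(k1,a[2][0]["at"]))
r+=[ray(cam("scene"),(181.9,250.8)),ray(cam("side"),(433.6,228.8))]
print(tri(r),tri(r[:2]),[atz(i,.15) for i in r])
print("tool y",R.from_quat(s["tcp_rot"]).as_matrix()[:,1])
E
```

```text
[ 0.52068598 -0.20916     0.32341514] [{'at': [312.0, 170.9], 'score': 0.61}] [{'bbox': [297.7, 143.1, 329.9, 202.9], 'score': 0.78}, {'bbox': [629.5, 202.1, 640.0, 228.8], 'score': 0.5}]
[314.01608239 176.03886463]
(array([ 0.51828123, -0.212988  ,  0.15216296]), [np.float64(0.002720291762735565), np.float64(0.002822148370460719), np.float64(0.0016221832717112298), np.float64(0.003256764985805224)]) (array([ 0.52033725, -0.21451958,  0.13750979]), [np.float64(0.0002084289970883795), np.float64(0.00020842899708847066)]) [array([ 0.51726463, -0.21518789,  0.15      ]), array([ 0.5165382 , -0.21167102,  0.15      ]), array([ 0.51875744, -0.21268385,  0.15      ]), array([ 0.52496193, -0.20963904,  0.15      ])]
tool y [-0.26393008  0.96454055  0.0015631 ]
```

View pics/w2.png

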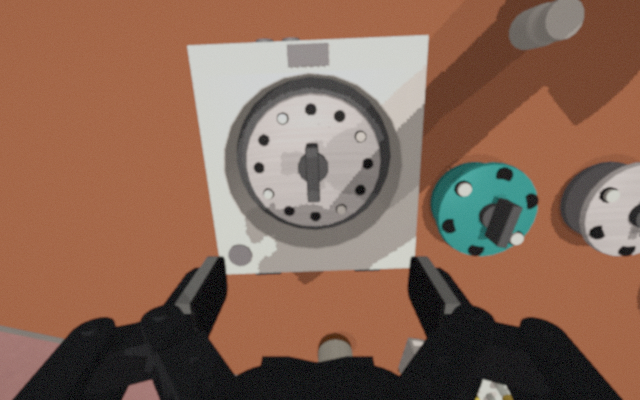

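The bar (312,172) stands upright in the wrist image, so it lies along tool x and the fingers straddle it. Four rays agree on (0.518, -0.213). Descending to TCP z ≈ 0.137.

>>> apply_moves(commands=[[-0.01,-0.016,0,0,0,0,1],[-0.01,-0.016,-0.3,0,0,0,1],[-0.01,-0.016,-0.5,0,0,0,1],[-0.01,-0.016,-0.65,0,0,0,1],[-0.01,-0.016,-0.745,0,0,0,1]])

```text
time_s: 3.45
ee_pos: [0.5166, -0.2122, 0.1346]
tcp_rot: [-0.134, 0.991, 0.001, -0.001]
wrist_force: [0.4, 0.5, -1.7]
finger_gap: 0.0851
grip_force: 0.0
```

>>> apply_moves(commands=[[0,0,0,0,0,0,0.4],[0,0,0,0,0,0,0.3],[0,0,0,0,0,0,0.25],[0,0,0,0,0,0,0.25],[0,0,0,0,0,0,0.25]], grip_force=30)

```text
time_s: 3.95
ee_pos: [0.52, -0.2147, 0.1398]
tcp_rot: [-0.133, 0.991, -0.001, 0.002]
wrist_force: [-0.8, 1.0, -0.7]
finger_gap: 0.0216
grip_force: 0.0
```

```bash
python3 - <<'E'
from h import *
s=env.read_state();print(s)
save("w3.png",read_camera("wrist"))
E
```

```text
{'time_s': 3.95, 'q': array([-5.06451093e-01,  2.28893388e-01, -2.89727246e-01,  1.04788736e+00,
       -3.12873048e-05, -7.73893637e-01]), 'joint_vel': array([ 0.00050435,  0.00491106, -0.01517494, -0.00196429,  0.00061991,
        0.00107526]), 'joint_efforts': array([ 2.46625819e-02, -3.95515466e+01,  2.71266139e+01, -2.45774759e-02,
        6.02995478e-04, -1.11208551e-04]), 'ee_pos': array([ 0.52000536, -0.21470304,  0.13980118]), 'tcp_rot': array([-0.13332277,  0.99107035, -0.00129333,  0.00171026]), 'wrist_force': array([-0.783788  ,  1.03555997, -0.7375095 ]), 'torque': array([-0.04565004,  0.00488828, -0.03260688]), 'grip_force': 0.0, 'finger_gap': 0.021632068685444834}
```

View pics/w3.png

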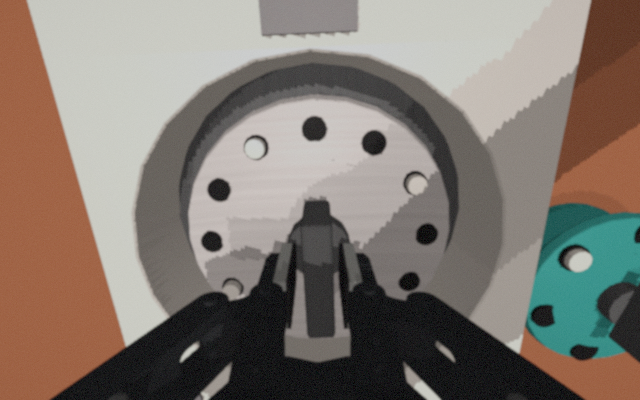

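The bar (318,260) stands between the nearly shut fingers and is centred. Closing on it.

>>> apply_moves(commands=[[0,0,0,0,0,0,0],[0,0,0,0,0,0,0],[0,0,0,0,0,0,0],[0,0,0,0,0,0,0]], grip_force=30)

```text
time_s: 4.4
ee_pos: [0.5194, -0.2143, 0.1388]
tcp_rot: [-0.133, 0.991, -0.001, 0.001]
wrist_force: [-0.6, 1.1, 6.5]
finger_gap: 0.0128
grip_force: 30.8
```

>>> apply_moves(commands=[[0,0,0,0,0,0.03,0],[0,0,0,0,0,0.05,0],[0,0,0,0,0,0.05,0],[0,0,0,0,0,0.05,0]])

```text
time_s: 4.8
ee_pos: [0.5194, -0.2141, 0.1388]
tcp_rot: [-0.184, 0.983, -0.0, 0.001]
wrist_force: [0.4, 2.1, 5.5]
finger_gap: 0.0127
grip_force: 31.8
```

```bash
python3 -c "
from h import *
s=env.read_state();print(s['torque'],s['wrist_force'],s['finger_gap'],s['grip_force'],s['q'],s['joint_efforts'],R.from_quat(s['tcp_rot']).as_matrix()[:,1])"
```

```text
[ 0.33741617  0.06536438 -0.64573612] [0.42034013 2.05168487 5.53720659] 0.012668428031854641 31.812381148338318 [-5.06586789e-01  2.29739212e-01 -2.90841613e-01  1.04814024e+00
  9.41224241e-04 -8.76552080e-01] [ -0.06817742 -36.26872659  25.07346511  -0.41244314  -0.33531569
  -0.60359102] [-0.36158285  0.93233945 -0.00099272]
```

Anticlockwise reacts with 0.65 N m after 6°, which looks like the stop. Trying clockwise.

>>> apply_moves(commands=[[0,0,0,0,0,-0.06,0],[0,0,0,0,0,-0.12,0],[0,0,0,0,0,-0.15,0],[0,0,0,0,0,-0.15,0]])

```text
time_s: 5.2
ee_pos: [0.5195, -0.2146, 0.1388]
tcp_rot: [-0.028, 1.0, -0.001, 0.001]
wrist_force: [-0.1, -0.0, 5.9]
finger_gap: 0.0125
grip_force: 30.7
```

```bash
python3 -c "
from h import *
s=env.read_state();print(s['torque'],s['wrist_force'],s['finger_gap'],s['grip_force'],s['q'],R.from_quat(s['tcp_rot']).as_matrix()[:,1])"
```

```text
[ 0.04514754  0.08609567 -0.10845728] [-1.10659162e-01 -3.11980020e-03  5.94061194e+00] 0.012477422431761453 30.70130467414856 [-5.06676448e-01  2.29922228e-01 -2.90608599e-01  1.04756678e+00
 -1.70077575e-04 -5.63100171e-01] [-0.05639176  0.99840746 -0.00158442]
```

Clockwise gives, with only about 0.1 N m. Continuing that way to about 85° in all.

>>> apply_moves(commands=[[0,0,0,0,0,-0.06,0],[0,0,0,0,0,-0.12,0],[0,0,0,0,0,-0.18,0],[0,0,0,0,0,-0.24,0],[0,0,0,0,0,-0.3,0]])

```text
time_s: 5.7
ee_pos: [0.5192, -0.2156, 0.1388]
tcp_rot: [0.284, 0.959, -0.002, 0.001]
wrist_force: [-1.2, -2.7, 5.7]
finger_gap: 0.0128
grip_force: 30.6
```

>>> apply_moves(commands=[[0,0,0,0,0,-0.06,0],[0,0,0,0,0,-0.12,0],[0,0,0,0,0,-0.18,0],[0,0,0,0,0,-0.24,0],[0,0,0,0,0,-0.3,0]])

```text
time_s: 6.2
ee_pos: [0.5184, -0.2162, 0.1388]
tcp_rot: [0.567, 0.824, -0.002, 0.001]
wrist_force: [-4.3, -5.1, 6.1]
finger_gap: 0.0127
grip_force: 30.8
```

>>> apply_moves(commands=[[0,0,0,0,0,-0.03,0],[0,0,0,0,0,-0.03,0],[0,0,0,0,0,-0.03,0]])

```text
time_s: 6.5
ee_pos: [0.5183, -0.2162, 0.1388]
tcp_rot: [0.59, 0.807, -0.002, 0.001]
wrist_force: [-3.5, -4.2, 5.6]
finger_gap: 0.0125
grip_force: 30.8
```

```bash
python3 -c "
from h import *
s=env.read_state();print(s['torque'],s['wrist_force'],s['finger_gap'],s['grip_force'],s['q'],R.from_quat(s['tcp_rot']).as_matrix()[:,1])"
```

```text
[-0.70977516  0.64830828 -0.12874033] [-3.46766901 -4.24984953  5.64995882] 0.012471265107016145 30.758524239063263 [-0.50791438  0.22978971 -0.29078642  1.04809843 -0.00463743  0.75532027] [ 0.95307567  0.30272606 -0.00192175]
```

>>> apply_moves(commands=[[0,0,0,0,0,0,0.5],[0,0,0,0,0,0,0.9],[0,0,0,0,0,0,0.9],[0,0,0,0,0,0,0.9],[0,0,0,0,0,0,0.9]])

```text
time_s: 7.0
ee_pos: [0.5184, -0.2137, 0.1372]
tcp_rot: [0.59, 0.808, 0.0, -0.0]
wrist_force: [0.4, 0.3, 0.3]
finger_gap: 0.0767
grip_force: 0.0
```

>>> apply_moves(commands=[[0,0,0.1,0,0,0,0.9],[0,0,0.25,0,0,0,0.9],[0,0,0.45,0,0,0,0.9],[0,0,0.6,0,0,0,0.9],[0,0,0.6,0,0,0,0.9]])

```text
time_s: 7.5
ee_pos: [0.5219, -0.2156, 0.2946]
tcp_rot: [0.59, 0.808, 0.001, 0.006]
wrist_force: [0.8, -0.8, 0.7]
finger_gap: 0.077
grip_force: 0.0
```

```bash
python3 - <<'E'
from h import *
print(env.read_state()["ee_pos"])
save("w4.png",read_camera("wrist"))
E
```

```text
[ 0.52191302 -0.21564793  0.29455748]
```

View pics/w4.png

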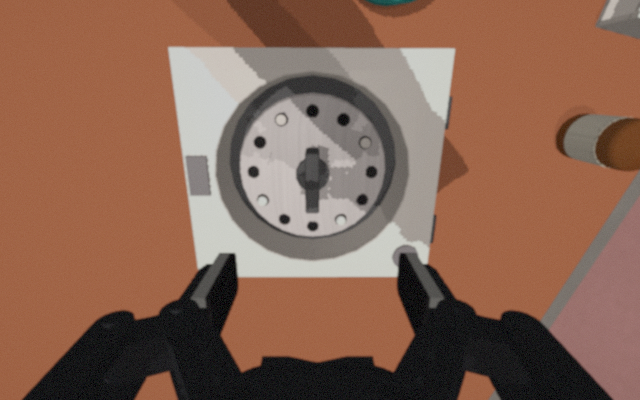

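The bar (313,180) is still upright in the wrist image while the centrifuge appears turned by about 90°, so the nut followed the full turn. The gripper is clear of it.

```bash
python3 -c "
from h import *
print(job.close_job())"
```

```text
the job is handed in; nothing more can be done
None
```

I loosened the centrifuge's rotor nut about 88° clockwise (anticlockwise met the stop) and let go of it, never went near the spare rotor's nut, and handed the job in at about 7.6 s; no verdict came back.

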